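Unpin the grater and hold it ready over the bowl

TASK

Draw the keeper pin out of the bore in the grater's wooden guard and park it, lying, in the open-topped notch at the side of the guard. Then draw the grater up out of the guard and hold it ready for grating: toe over the middle of the bowl and a few centimetres above its rim, handle up, leaning about 45 degrees with the rough face upward. Finish while still holding it like that, still and touching nothing else, and leave the bowl and the other kitchen things where they are.

Things in the scene. Friction and masses are not known exactly. Their poses are not given: they have to be found in the camera images.
- holder: Brown wooden guard, fixed: upright box 104 mm wide (y), x -16 to +18 mm, 110 mm tall, holding the grater in a slot open at the top, 84 mm (y) by 12 mm (x), floor 10 mm up. Origin: under the slot's centre at worktop height; z up, -x front (yaw within 0.3 rad of 0). On its +y side (y 52 to 98, x -50 to +10 mm) stands the parking rest, a block with the notch on top.
- bore (a point): Mouth of the pin's bore, on its axis, at (-36, 0, 70) mm in the guard's frame, axes as the guard. The bore is 13 mm square and runs along +x from here through a boss 29 mm square, the slot and the guard's back wall.
- notch (a point): Middle of the floor of the U notch, at (-20, 75, 55) mm in the guard's frame, same axes. It runs along x, 30 mm either way, open at the top and both ends, 20 mm wide between walls 10 mm thick, 18 mm tall. Parked, the pin's shaft lies on this floor, tip to +x as in the bore, axis 5 mm above this point, the knob before the -x end, its centre 34 to 70 mm (best 47) from this point.
- pin: Keeper pin, 45 g, steel shaft 10 mm thick, dark wooden knob 22 mm in diameter, 24 mm long. Origin: knob centre; +x along the shaft to its tip at 80 mm. It starts lying loosely in the bore and through the grater, origin at about (-68, 0, 68.5) mm in the guard's frame; drawn 50 mm along the guard's -x it is out. Grip the knob from above across y. It may spin about x.
- grater: Flat hand grater, 0.1 to 0.2 kg: steel blade 80 mm wide (y), 130 long (z), 5 thick (x); black handle 28 mm wide (y), 18 thick (x), z 128 to 216 mm. Origin: middle of the bottom edge; +z to the handle, +x out of the toothed rough face. It starts in the slot, axes nearly as the guard's (may lean a few degrees), origin 10 mm up; drawn straight up it is clear when the toe is over 110 mm high.
- grater_toe (a point): Middle of the grater's bottom edge, at the grater's origin.
- bowl: Round white mixing bowl, 180 mm across the rim, 75 mm tall, 0.7 kg, standing loose on the worktop. Origin: centre of its underside, z up.
- bowl_rim (a point): Centre of the bowl's mouth, 75 mm above the worktop; axes as the bowl.
- mug: White mug, 80 mm wide, 90 mm tall, bystander. Origin: centre of its underside.
- shaker: Steel salt shaker, 44 mm wide, 72 mm tall, bystander. Origin: centre of its underside.
- mill: Dark wooden pepper mill, 56 mm wide, 165 mm tall, bystander. Origin: centre of its underside.
- soap: Clear dish-soap bottle, 64 mm wide, 190 mm tall, bystander. Origin: centre of its underside.
- jar: Glass jar with steel lid, 76 mm wide, 110 mm tall, bystander. Origin: centre of its underside.
- spoon: Wooden spoon lying flat between bowl and guard, along x, bystander. Origin: under its middle.
- can: Steel food can, 74 mm wide, 110 mm tall, bystander. Origin: centre of its underside.
There are look-alikes about, which are no part of the job. Of the things that look like the grater, the largest one is meant. Of the things that look like the pin, the larger one is meant.

How it is judged:
On the way, in this order (a step that is already met when the one before it is completed fails the run):
1. the pin is out of the bore, parked in the notch and let go, with the grater still in the guard (x of pin in the frame of notch between -0.07 and -0.034 m and y of pin in the frame of notch between -0.011 and 0.011 m and z of pin in the frame of notch between -0.003 and 0.013 m and angle between the x axis of pin and the x axis of holder, either way round below 0.25 rad and contact force between the fingers and pin below 0.05 N and z of grater_toe in the frame of holder below 0.04 m), for 0.3 s.
2. the grater is drawn up clear of the guard, in the fingers (z of grater_toe in the frame of holder above 0.112 m and contact force between the fingers and grater above 0.5 N), for 0.1 s.
At the end, for the whole second after the job is handed in: Fingers hold the grater still, free of all else: toe within 55 mm of the bowl's centre line and 10 to 110 mm above its rim, handle up, leaning 30 to 60 degrees, rough face up (normal within 63 degrees of vertical). Pin lies released along the notch, knob centre 34 to 70 mm before its middle (contact force between the fingers and grater above 0.5 N and horizontal distance between grater_toe and bowl_rim below 0.055 m and z of grater_toe in the frame of bowl_rim between 0.01 and 0.11 m and angle between grater's own z axis and vertical between 0.52 and 1.05 rad and angle between grater's own x axis and vertical below 1.1 rad and linear speed of grater below 0.03 m/s and angular speed of grater below 0.2 rad/s and contact force between grater and holder below 0.1 N and contact force between grater and bowl below 0.1 N and contact force between grater and pin below 0.1 N and contact force between grater and mug below 0.1 N and contact force between grater and shaker below 0.1 N and contact force between grater and mill below 0.1 N and contact force between grater and soap below 0.1 N and contact force between grater and jar below 0.1 N and contact force between grater and spoon below 0.1 N and contact force between grater and can below 0.1 N and x of pin in the frame of notch between -0.07 and -0.034 m and y of pin in the frame of notch between -0.011 and 0.011 m and z of pin in the frame of notch between -0.003 and 0.013 m and angle between the x axis of pin and the x axis of holder, either way round below 0.25 rad and contact force between the fingers and pin below 0.05 N); the arm keeps its last pose, push and grip.
It fails at once if the bowl is moved by more than 25 mm (distance of bowl from where it was at the start of the episode above 0.025 m).
It fails at once if a bystander is moved by more than 30 mm or tipped (distance of any of mug, shaker, mill, soap, jar, spoon, can from where it was at the start of the episode above 0.03 m or angle between any of mug, shaker, mill, soap, jar, can's own z axis and vertical above 0.5 rad).
It also fails if it takes over 67 s, if anything falls off the work surface, if the arm or the gripper's body presses on something with over 40 N, if the wrist force passes 120 N, or if a joint passes its speed limit or range.

ROBOT

A 7-joint arm with a two-finger parallel gripper is mounted at the origin on the work surface. World frame = base frame: x ahead of the robot, y to its left, z up, the work surface at z = 0. Lengths are in m, angles in rad, forces in N, time in s.
With the tool pointing down it reaches from about 0.425 to 1.025 m from the base axis. Payload 3.6 kg.
Tool frame: the origin (TCP) lies on the centre line of the jaws, within the pads' length; the fingertips stand 17 mm ahead of it and the grasp point (between the pads) lies 2 mm behind it (robot.tips_ahead is the z of the fingertips in the tool frame, in m); z points along the fingers, y is the direction in which the jaws open and shut (so a half turn about z gives the same grasp; the last joint's range is limited). The gripper opens to 85 mm and grips with 20 to 120 N. Pads are 22 mm wide; open, the fingers measure 114 mm over their backs; the gripper's body (76 mm by 85 mm) begins 54 mm behind the grasp point. The pads swing forward as they close: fully open they stand 13 mm farther back than shut.
Start: joints at [1.054, 0.591, 0.048, 1.609, -0.033, 0.943, -0.034], TCP at [0.297, -0.661, 0.248] pointing down, gripper open.
Joint ranges: [-2.69, 2.69], [-0.47, 2.24], [-1.27, 1.36], [0.19, 2.51], [-1.53, 4.68], [0.08, 2.07], [-3.09, 3.09]. Speed limits (rad/s): [2.57, 2.57, 3.14, 3.14, 3.14, 3.14, 3.14].

INTERFACE

Orientations are given as a 3x3 rotation matrix whose columns are the frame's x, y, z axes.
In Python, from station import sensors, snapshot, job, outline_of, robot gives the robot as it stands. The module is installed in compiled form; this text tells all that it offers.
- The arm moves only by the tool send_rows, never from a script. Its argument "increments" is a list of rows, each a list of 3 entries, a list of its own where there are three numbers: the shift along the tool's x, y, z in m, then the turn about the tool's z in degrees, then the opening, from 0 (shut) to 1 (fully open). In form: [[[tx, ty, tz], spin, claw], ...]. A call has 1 to 8 rows; each row shifts and turns the commanded pose from where the row before left it, along the tool's axes as they then stand; what a row does not reach is not made up. A row lasts 1/10 s, in which the tool goes at most 50 mm and 8.59 degrees, less where a joint would pass 70% of its speed; a pose out of reach is approached as far as the arm can. A call with a gripper value outside its range is refused whole. The fingers move at their own pace and stop on an object; "grip_force" is the grip in N (left out, the last holds). Time passes only in rows, so rows that do not move let the fingers close. It gives the time, the measured TCP pose, the force and the opening at its end, in the units of the state.
- sensors.read_state(): the state, without advancing time (a new reading comes with each control period).
- snapshot(name): name is "scene" or "top"; returns a dict with "frame" (400x640x3 uint8, red, green, blue), "mtx" (3x3 intrinsics, pixels), "xyz" and "attitude" of the camera in the world. Camera axes: x right, y up, looking along -z (the intrinsics and any distortion apply to the point x, -y, -z); pixel columns grow to the right and rows downward; lengths in m; the calibration is good to about 2 mm. A picture is of the moment at which its call begins. There is no depth.
- job.job_done(): hands the job in, once; it reports no verdict.
Trained networks look in a picture, given as the dict that the camera call returned (one of the last four; its "shot" number tells which), for a name from the list of things; names that differ only in an ending like _2 or _b are one class to them, and where a whole thing is asked for, a point or a joint stands for the part that bears it (a point fixed in the world has none). Each returns a list of dicts, best first, with "confidence" (0 to 1); they miss things now and then, are a little off and sometimes report something else, mostly with a low value. They report only what shows in the picture. A call takes as long as a camera call. They do not tell look-alikes from the thing itself.
- outline_of(target, picture): "region" (400x640 bool, what is visible of it) and "box" ([centre column, centre row, width, height] in pixels, round what is visible of it).
The state is a dict: "time_s": time; "qpos": joint angles; "qvel": joint speeds; "joint_efforts": joint torques, N m; "ee_pos": TCP position; "tool_rot": TCP orientation; "force": force on the tool from outside, world axes, zero at the start; "ft_torque": the same for the moment, N m; "gripper_width": opening from 0.0 (shut) to 1.0 (fully open).
Only numpy, scipy, OpenCV 4.12 (cv2) and the standard library are available. Lean on these libraries where they do the work, as an engineer would, in place of code of your own. Each camera call takes 0.05 s, during which the arm holds its last target. There are 200 camera calls.

## Working session

There is one attempt and no reset: what is moved stays moved. The work goes in short steps, Python scripts to look and compute and a tool call to move; the robot and the scene stay as the last step left them, time stands still between calls to the robot, and variables do not carry over. Pictures are saved under pics/ and viewed, about 8 in all and at most 12, crops included, and the job is handed in when it is done.

Besides the shell and the picture viewer there is one more tool, called after "Emit:" as name(argument=value, ...), one argument or row to a line, values as JSON. send_rows: Moves the arm, as the interface text tells. Its arguments: {"type":"object","properties":{"increments":{"type":"array"},"grip_force":{"type":"number"}},"required":["increments"]}

```bash
mkdir -p pics
python3 - <<'E'
from station import sensors, snapshot, outline_of, robot
import cv2,numpy as np
s=sensors.read_state(); print(s['ee_pos'],s['tool_rot'],s['time_s'])
for n in ("scene","top"):
    p=snapshot(n); cv2.imwrite(f"pics/{n}0.png",p['frame'][:,:,::-1])
    print(n,p['mtx'],p['xyz'],p['attitude'],[k for k in p])
    for t in ["holder","pin","grater","bowl","spoon","mug","shaker","mill","soap","jar","can"]:
        for d in outline_of(t,p): print(n,t,round(d['confidence'],2),np.round(d['box']),d['region'].sum())
E
```

```text
[ 0.29716377 -0.66044901  0.24715213] [[ 9.11931126e-01  4.10342082e-01 -9.98182377e-04]
 [ 4.10343284e-01 -9.11928997e-01  1.97326342e-03]
 [-1.00558432e-04 -2.20907777e-03 -9.99997555e-01]] 0.0
scene [[420.38412314   0.         320.52465538]
 [  0.         420.38412314 198.47409041]
 [  0.           0.           1.        ]] [ 1.21450131 -0.1321435   0.93970188] [[ 0.23706054 -0.78596616  0.5710162 ]
 [ 0.97147582  0.1881034  -0.14440165]
 [ 0.00608472  0.58896037  0.80813901]] ['frame', 'mtx', 'xyz', 'attitude', 'shot']
scene holder 0.64 [398. 183.  59.  34.] 1631
scene pin 0.59 [381. 151.  19.   7.] 97
scene pin 0.55 [309. 168.  13.  24.] 292
scene grater 0.95 [453. 196.  27.  36.] 612
scene grater 0.93 [353. 143.  24.  40.] 551
scene grater 0.59 [308. 203.  28.  56.] 319
scene grater 0.57 [398. 157.  32.  32.] 594
scene bowl 0.62 [224. 208.  75.  61.] 3401
scene spoon 0.77 [307. 204.  24.  51.] 332
scene spoon 0.4 [396. 155.  34.  36.] 708
scene spoon 0.37 [267. 262.  33.  50.] 1289
scene mug 0.81 [320. 250.  35.  52.] 1406
scene shaker 0.84 [311. 169.  15.  19.] 248
scene mill 
[... 566 characters left out ...]
 349
top pin 0.51 [217. 230.  13.  19.] 186
top grater 0.86 [221. 198.  42.  16.] 341
top grater 0.64 [254. 266.  23.  16.] 225
top grater 0.48 [162. 157.  39.  20.] 184
top bowl 0.61 [429. 216.  84.  80.] 5140
top spoon 0.66 [215. 202.  76.  41.] 1542
top spoon 0.64 [329. 212.  23.  90.] 777
top spoon 0.35 [427. 216.  84.  83.] 5322
top mug 0.73 [330. 139.  46.  52.] 1342
top shaker 0.6 [332. 140.  41.  54.] 1350
top shaker 0.54 [319. 261.  20.  23.] 308
top mill 0.69 [220. 136.  35.  34.] 894
top soap 0.7 [283. 133.  29.  48.] 1046
top soap 0.61 [430. 216.  82.  77.] 5179
top jar 0.95 [440. 136.  47.  44.] 1379
top jar 0.68 [214. 206.  80.  33.] 1676
top can 0.76 [393. 139.  42.  44.] 1200
```

Run:
```python
import cv2
a=cv2.imread('pics/top0.png');b=cv2.imread('pics/scene0.png')
cv2.imwrite('pics/c1.png',cv2.resize(a[100:300,120:380],(780,600),interpolation=cv2.INTER_CUBIC))
cv2.imwrite('pics/c2.png',cv2.resize(b[110:290,290:500],(700,600),interpolation=cv2.INTER_CUBIC))
```

```text
(no output)
```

View pics/c1.png

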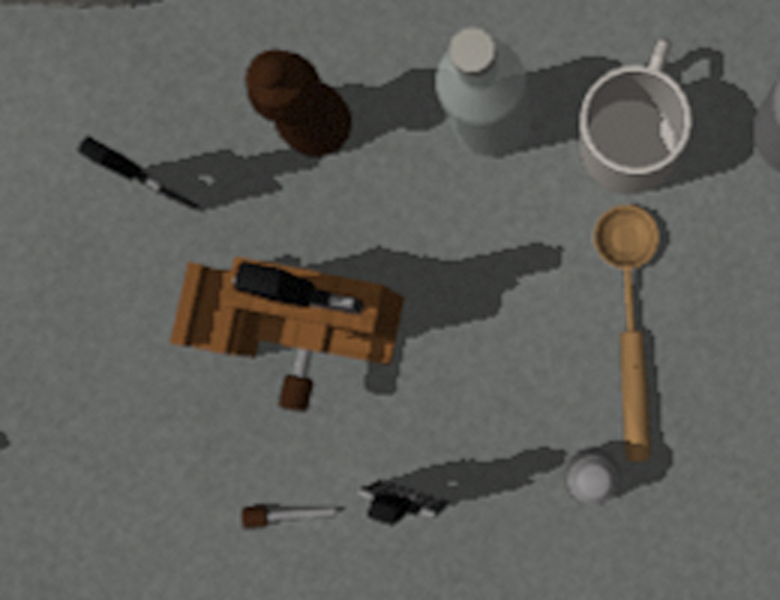

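View pics/c2.png

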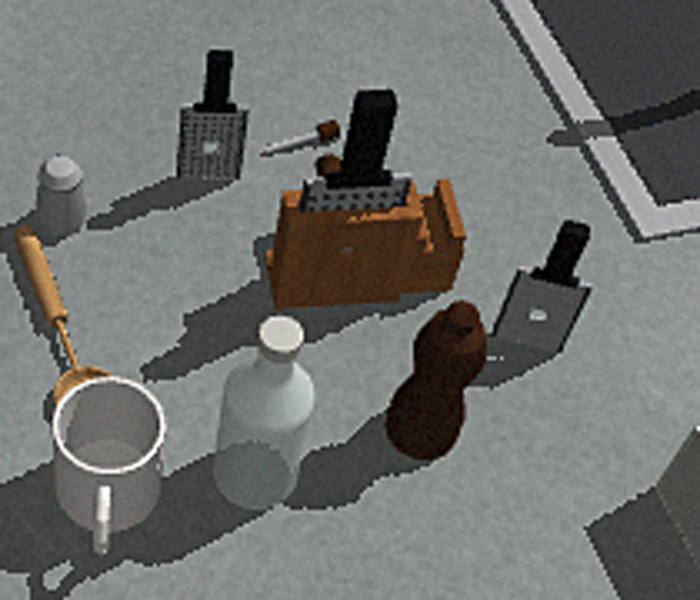

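The top crop shows the guard at crop (290,310), the pin knob at (295,392) on its front side and the notch block on its left. The look-alikes are a small pin at (255,516) and graters at (390,500) and (140,170). The scene crop agrees. The tool can't tilt, so I plan to pivot the grater in soft-gripping fingers against the guard's back edge. Next I fit the poses.

```bash
cat > h.py <<'E'
import numpy as np,cv2
from scipy.optimize import minimize
def proj(p,P):
    c=(np.atleast_2d(P)-p['xyz'])@np.array(p['attitude'])
    q=np.c_[c[:,0],-c[:,1],-c[:,2]]@np.array(p['mtx']).T
    return q[:,:2]/q[:,2:]
def ray(p,uv,z):
    d=np.linalg.inv(p['mtx'])@[uv[0],uv[1],1]; d=np.array(p['attitude'])@[d[0],-d[1],-d[2]]
    return p['xyz']+d*(z-p['xyz'][2])/d[2]
def box(x,y,z): return np.array([[a,b,c] for a in x for b in y for c in z])/1000
HB=[box((-16,18),(-52,52),(0,110)),box((-36,-16),(-14.5,14.5),(55.5,84.5)),box((-50,10),(52,65),(0,73)),box((-50,10),(85,98),(0,73)),box((-50,10),(52,98),(0,55))]
def Rz(a): c,s=np.cos(a),np.sin(a); return np.array([[c,-s,0],[s,c,0],[0,0,1]])
S=4
def mask(p,clouds):
    m=np.zeros((400*S,640*S),np.uint8)
    for P in clouds:
        h=cv2.convexHull(((proj(p,P)+.5)*S).astype(np.float32)).astype(np.int32); cv2.fillConvexPoly(m,h,1)
    return cv2.resize(m.astype(np.float32),(640,400),interpolation=cv2.INTER_AREA)
def H(v): return np.array([v[0],v[1],0]),Rz(v[2])
E
cat > fit.py <<'E'
from h import *
from station import snapshot,outline_of
ps=[snapshot(n) for n in("scene","top")]
import pickle; pickle.dump(ps,open('ps.pkl','wb'))
boxes=[(368,165,435,204),(172,183,258,222)]
ms=[]
for p,b in zip(ps,boxes):
    f=p['frame'].astype(int); m=(f[...,0]-f[...,2]>22)&(f[...,0]>55)
    k=np.zeros_like(m);k[b[1]:b[3],b[0]:b[2]]=1; ms.append((m&k).astype(np.float32))
def cost(v):
    t,R=H(v); return sum(np.abs(mask(p,[c@R.T+t for c in HB])-m).sum() for p,m in zip(ps,ms))
t0=ray(ps[1],(221,198),.11)
best=min((minimize(cost,[t0[0],t0[1],a],method='Nelder-Mead',options=dict(initial_simplex=[[t0[0]+.02,t0[1],a],[t0[0]-.02,t0[1]+.01,a],[t0[0],t0[1]-.02,a],[t0[0],t0[1],a+.15]])) for a in(-.2,0,.2)),key=lambda r:r.fun)
v=best.x; print('holder',v,best.fun,[m.sum() for m in ms])
t,R=H(v)
for i,(p,n) in enumerate(zip(ps,'st')):
    print([proj(p,R@np.array(q)/1000+t).round(1).tolist() for q in[(-68,0,68.5),(-20,75,55),(0,0,226)]])
# bowl: rim circle + base
a=np.linspace(0,2*np.pi,60); 
bm=[outline_of('bowl',p)[0]['region'].astype(np.float32) for p in ps]
def bc(c):
    P=np.r_[np.c_[c[0]+.09*np.cos(a),c[1]+.09*np.sin(a),0*a+.075],np.c_[c[0]+.05*np.cos(a),c[1]+.05*np.sin(a),0*a]]
    return sum(np.abs(mask(p,[P])-m).sum() for p,m in zip(ps,bm))
b0=ray(ps[1],(429,216),.05)[:2]
r=minimize(bc,b0,method='Nelder-Mead',options=dict(initial_simplex=[b0,b0+[.02,0],b0+[0,.02]])); print('bowl',r.x,r.fun,[m.sum() for m in bm])
for n,uv,z in[('mug',(330,139),.045),('jar',(440,136),.055),('can',(393,139),.055),('spoon',(329,212),0.01),('shaker',(319,261),.04),('soap',(283,133),.09),('mill',(220,136),.08),('smallgr',(254,266),.08),('smallgr2',(162,157),.08)]: print(n,ray(ps[1],uv,z).round(3))
o=[]
for p,b in zip(ps,boxes):
    g=p['frame'].copy()
    for c in HB:
        h=cv2.convexHull(proj(p,c@R.T+t).astype(np.float32)).astype(np.int32); cv2.polylines(g,[h],True,(0,255,0),1)
    o.append(cv2.resize(g[b[1]-30:b[3]+20,b[0]-10:b[2]+10],(400,400),interpolation=cv2.INTER_NEAREST))
cv2.imwrite('pics/fit.png',np.hstack(o)[...,::-1])
E
python3 fit.py
```

```text
holder [ 0.58369167  0.22401065 -0.15831924] 1500.0625 [np.float32(1542.0), np.float32(1351.0)]
[[[388.1, 160.5]], [[417.8, 175.5]], [[402.2, 137.9]]]
[[[218.5, 230.4]], [[191.0, 202.5]], [[205.9, 192.4]]]
bowl [ 0.56385259 -0.21827604] 463.0 [np.float32(3402.0), np.float32(5174.0)]
mug [ 0.731 -0.002  0.045]
jar [ 0.744 -0.252  0.055]
can [ 0.733 -0.144  0.055]
spoon [ 0.566 -0.005  0.01 ]
shaker [0.455 0.016 0.04 ]
soap [0.73  0.103 0.09 ]
mill [0.721 0.24  0.08 ]
smallgr [0.444 0.154 0.08 ]
smallgr2 [0.671 0.361 0.08 ]
```

View pics/fit.png

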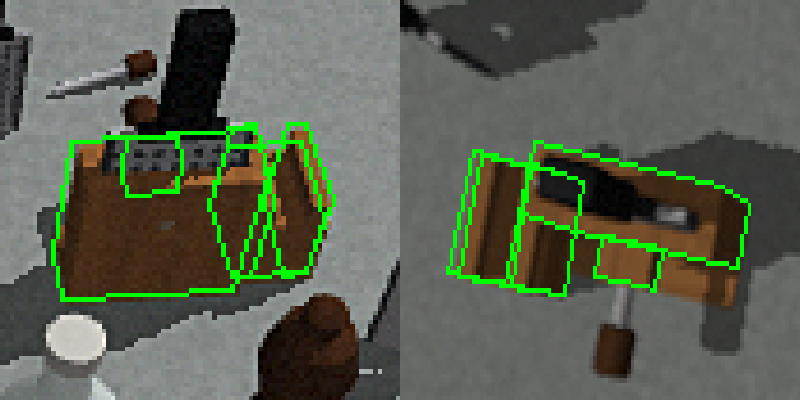

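Both views fit to about 3 mm. In this crop pair the projected knob lands on the real one: top (218,230), scene (388,160). I set out with the turn and then the traverse.

Emit:
send_rows(
  increments=[
    [[0,0,0],8.3,0.7],
    [[0,0,0],8.3,0.7],
    [[0,0,0],8.3,0.7],
    [[0,0,0],8.3,0.7],
    [[0.03,-0.035,0],0,0.7],
    [[0.03,-0.035,0],0,0.7],
    [[0.015,-0.044,0],0,0.7],
    [[0,-0.045,0],0,0.7],
  ],
)

```text
time_s: 2.2
ee_pos: [0.4005, -0.514, 0.2482]
tool_rot: [[0.988, -0.152, 0.003], [-0.152, -0.988, -0.001], [0.003, 0.0, -1.0]]
force: [1.2, 1.4, -0.2]
gripper_width: 0.701
```

Emit:
send_rows(
  increments=[
    [[0,-0.045,0],0,0.7],
    [[0,-0.045,0],0,0.7],
    [[0,-0.045,0],0,0.7],
    [[0,-0.045,0],0,0.7],
    [[0,-0.045,0],0,0.7],
    [[0,-0.045,0],0,0.7],
    [[0,-0.045,0],0,0.7],
    [[0,-0.045,0],0,0.7],
  ],
)

```text
time_s: 3.0
ee_pos: [0.4528, -0.1585, 0.2487]
tool_rot: [[0.988, -0.156, 0.001], [-0.156, -0.988, -0.0], [0.001, 0.0, -1.0]]
force: [0.9, -0.3, 1.0]
gripper_width: 0.699
```

Emit:
send_rows(
  increments=[
    [[0,-0.045,0],0,0.7],
    [[0,-0.045,0],0,0.7],
    [[0,-0.045,0],0,0.7],
    [[0,-0.045,0],0,0.7],
    [[0,-0.045,0],0,0.7],
    [[0,0,0],0,0.7],
  ],
)

```text
time_s: 3.6
ee_pos: [0.4891, 0.0699, 0.2489]
tool_rot: [[0.99, -0.145, 0.003], [-0.145, -0.989, 0.004], [0.002, -0.004, -1.0]]
force: [0.1, -0.3, -0.3]
gripper_width: 0.698
```

Emit:
send_rows(
  increments=[
    [[0,-0.042,0],0,0.7],
    [[0,-0.042,0],0,0.7],
    [[0,-0.042,0],0,0.7],
    [[0,-0.041,0],0,0.7],
    [[0,0,0.04],0,0.7],
    [[0,0,0.04],0,0.7],
    [[0,0,0.02],0,0.7],
    [[0,0,0],0,0.7],
  ],
)

```text
time_s: 4.4
ee_pos: [0.5117, 0.2253, 0.1455]
tool_rot: [[0.988, -0.156, -0.006], [-0.156, -0.988, -0.003], [-0.005, 0.004, -1.0]]
force: [-0.1, -1.1, -0.4]
gripper_width: 0.699
```

Run:
```python
from station import sensors,snapshot
from h import *
s=sensors.read_state(); print(s['ee_pos'],s['tool_rot'],s['qpos'])
p=snapshot('top');q=snapshot('scene')
a=cv2.resize(p['frame'][170:260,160:270],(440,360),interpolation=cv2.INTER_CUBIC);b=cv2.resize(q['frame'][110:200,350:440],(360,360),interpolation=cv2.INTER_CUBIC)
cv2.imwrite('pics/n1.png',np.hstack([a,b])[...,::-1])
v=[.5837,.2240,-.1583];t,R=H(v); print(R.T@(s['ee_pos']-t))
```

```text
[0.51173596 0.22532601 0.14551107] [[ 0.98768032 -0.15637751 -0.00580145]
 [-0.15639903 -0.98768789 -0.00346012]
 [-0.00518893  0.00432483 -0.99997719]] [-0.52046779  0.53062989  0.03346327  2.05980455 -0.0313744   0.5583725
 -2.19270946]
[-0.07127328 -0.01003495  0.14551107]
```

View pics/n1.png

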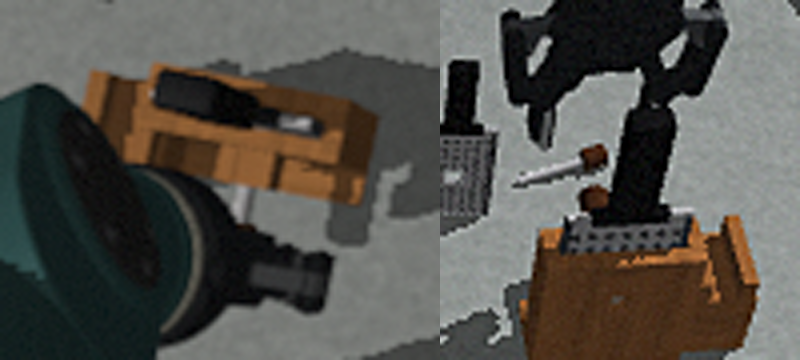

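The arm is over the knob: the knob is between the fingers in the scene half at about (595,197), 10 mm off centre. I correct and descend.

Emit:
send_rows(
  increments=[
    [[0.003,-0.01,0],0,0.7],
    [[0,0,0.02],0,0.7],
    [[0,0,0.02],0,0.7],
    [[0,0,0.02],0,0.7],
    [[0,0,0.017],0,0.7],
    [[0,0,0],0,0.7],
    [[0,0,0],0,0.7],
  ],
)

```text
time_s: 5.2
ee_pos: [0.5194, 0.2373, 0.0725]
tool_rot: [[0.988, -0.156, 0.002], [-0.156, -0.988, 0.001], [0.002, -0.002, -1.0]]
force: [-0.1, 0.7, 1.1]
gripper_width: 0.701
```

Emit:
send_rows(
  increments=[
    [[0,0,0],0,0.2],
    [[0,0,0],0,0.1],
    [[0,0,0],0,0],
    [[0,0,0],0,0],
    [[0,0,0],0,0],
    [[0,0,0],0,0],
  ],
  grip_force=25,
)

```text
time_s: 5.8
ee_pos: [0.5188, 0.2367, 0.0718]
tool_rot: [[0.988, -0.156, 0.001], [-0.156, -0.988, 0.001], [0.001, -0.001, -1.0]]
force: [0.0, 0.4, 3.6]
gripper_width: 0.247
```

Knob gripped (21 mm opening). Draw the pin out, lift it and cross to the notch.

Emit:
send_rows(
  increments=[
    [[-0.01,0,0],0,0],
    [[-0.014,0,0],0,0],
    [[-0.014,0,0],0,0],
    [[-0.014,0,0],0,0],
    [[-0.013,0,0],0,0],
    [[0,0,0],0,0],
    [[0,0,-0.015],0,0],
    [[0,0,-0.015],0,0],
  ],
  grip_force=30,
)

```text
time_s: 6.6
ee_pos: [0.4533, 0.2463, 0.1011]
tool_rot: [[0.988, -0.156, -0.002], [-0.156, -0.988, -0.001], [-0.001, 0.001, -1.0]]
force: [1.3, -1.0, -0.7]
gripper_width: 0.25
```

Emit:
send_rows(
  increments=[
    [[0,0,0],0,0],
    [[0,-0.02,0],0,0],
    [[0,-0.02,0],0,0],
    [[0,-0.02,0],0,0],
    [[0,-0.015,0],0,0],
    [[0,0,0],0,0],
    [[0,0,0],0,0],
  ],
)

```text
time_s: 7.3
ee_pos: [0.4653, 0.3206, 0.1009]
tool_rot: [[0.988, -0.155, -0.001], [-0.155, -0.988, -0.001], [-0.001, 0.001, -1.0]]
force: [-0.0, -0.4, -0.6]
gripper_width: 0.245
```

Run:
```python
from station import sensors,snapshot
from h import *
s=sensors.read_state(); print(s['ee_pos'],s['tool_rot'],s['force'])
p=snapshot('top');q=snapshot('scene')
v=[.5837,.2240,-.1583];t,R=H(v); print(R.T@(s['ee_pos']-t), R.T@s['tool_rot'][:,0])
a=cv2.resize(p['frame'][170:260,140:250],(440,360),interpolation=cv2.INTER_CUBIC);b=cv2.resize(q['frame'][120:210,370:460],(360,360),interpolation=cv2.INTER_CUBIC)
cv2.imwrite('pics/n2.png',np.hstack([a,b])[...,::-1])
```

```text
[0.46529033 0.32060198 0.10089722] [[ 9.87898388e-01 -1.55100371e-01 -8.06675012e-04]
 [-1.55101165e-01 -9.87898048e-01 -1.03684179e-03]
 [-6.36098123e-04  1.14941057e-03 -9.99999137e-01]] [-0.00814336 -0.41936231 -0.5598353 ]
[-0.13215746  0.07672808  0.10089722] [ 9.99996495e-01  2.57010846e-03 -6.36098123e-04]
```

View pics/n2.png

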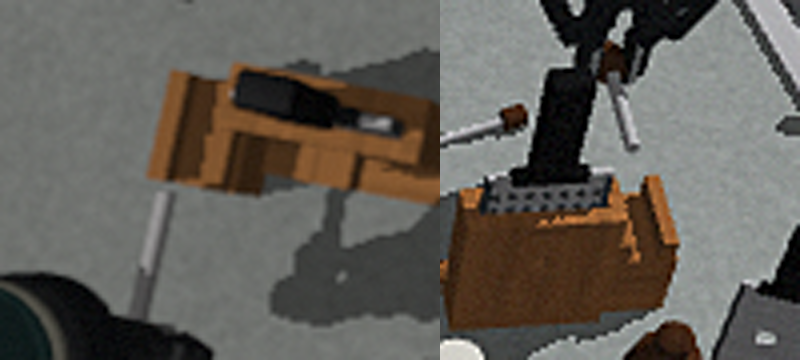

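The pin is drawn out, level and aligned. Its tip is at (165,195) in the top half. I check numerically that it lines up with the notch.

Run:
```python
import pickle
from h import *
p=pickle.load(open('ps.pkl','rb'))[1]
v=[.5837,.2240,-.1583];t,R=H(v)
f=lambda q:((proj(p,R@np.array(q)/1000+t)[0]-[140,170])*4).round()
for y in(98,85,65,52): print(y,f((-50,y,73)),f((10,y,73)))
print('floor',[f((-50,y,55)) for y in(85,75,65)])
print('tip',f((-132+80+2,76.7-2.3+2.3,98)))
print('guard top corners',[f((x,y,110)) for x in(-16,18) for y in(-52,52)])
g=cv2.resize(p['frame'][178:222,168:200],(1,1))
row=p['frame'][205:215:3,172:212].sum(2)//3; print(row)
```

```text
98 [139. 175.] [164.  65.]
85 [163. 179.] [188.  70.]
65 [200. 186.] [224.  77.]
52 [224. 191.] [248.  81.]
floor [array([174., 180.]), array([192., 184.]), array([210., 187.])]
tip [163. 180.]
guard top corners [array([416., 161.]), array([217., 123.]), array([430.,  96.]), array([232.,  59.])]
[[ 99 101 102 103 103 106  93  80  78  78  79  53  26  33  37  39  41  41
   38  66  79  77  77  78  79  56  31  30  36  35  29  24  28  27  27  36
   37  34  35  36]
 [102 102 103 106 106  97  80  77  76  77  60  28  25  41  44  41  41  41
   38  65  79  77  78  78  68  43  23  37  39  30  27  27  27  31  36  43
   44  43  44  41]
 [100 105 103 104 100  84  78  76  81  67  42  27  34  39  39  39  40  41
   68  79  77  78  78  78  52  25  34  39  33  26  29  24  30  33  42  43
   43  42  41  45]
 [102 103 103 106  97  88  85  84  79  54  25  33  50  47  50  55  56  52
   69  76  78  78  81  60  31  31  40  35  30  27  29  28  30  26  50  57
   55  55  53  49]]
```

Wall edges in the image agree with the model to about 1 mm, so go in along the notch and down.

Emit:
send_rows(
  increments=[
    [[0.016,0.001,0],0,0],
    [[0.016,0,0],0,0],
    [[0.016,0,0],0,0],
    [[0.016,0,0],0,0],
    [[0,0,0],0,0],
    [[0,0,0.012],0,0],
    [[0,0,0.012],0,0],
    [[0,0,0],0,0],
  ],
)

```text
time_s: 8.2
ee_pos: [0.526, 0.3091, 0.0747]
tool_rot: [[0.988, -0.155, -0.005], [-0.155, -0.988, -0.003], [-0.005, 0.003, -1.0]]
force: [-0.2, 0.3, -0.3]
gripper_width: 0.244
```

Emit:
send_rows(
  increments=[
    [[0,0,0.005],0,0],
    [[0,0,0.005],0,0],
    [[0,0,0.002],0,0],
    [[0,0,0],0,0],
    [[0,0,0],0,0],
  ],
)

```text
time_s: 8.7
ee_pos: [0.5288, 0.3097, 0.0654]
tool_rot: [[0.988, -0.156, 0.0], [-0.156, -0.988, 0.0], [0.0, -0.0, -1.0]]
force: [-0.2, -1.1, -0.2]
gripper_width: 0.248
```

Run:
```python
from station import sensors,snapshot
from h import *
s=sensors.read_state()
v=[.5837,.2240,-.1583];t,R=H(v); print(R.T@(s['ee_pos']-t), s['force'])
```

```text
[-0.0676952   0.07600871  0.06543515] [-0.16408908 -1.11608706 -0.19635655]
```

Emit:
send_rows(
  increments=[
    [[0,0,0.002],0,0],
    [[0,0,0],0,0],
    [[0,0,0],0,0.3],
    [[0,0,0],0,0.4],
    [[0,0,0],0,0.6],
    [[0,0,0],0,0.6],
    [[0,0,0],0,0.6],
  ],
)

```text
time_s: 9.4
ee_pos: [0.5287, 0.3096, 0.0632]
tool_rot: [[0.988, -0.156, -0.0], [-0.156, -0.988, -0.0], [-0.0, 0.0, -1.0]]
force: [-0.3, 1.4, -0.5]
gripper_width: 0.597
```

Emit:
send_rows(
  increments=[
    [[0,0,-0.03],0,0.6],
    [[0,0,-0.05],0,0.6],
    [[0,0,-0.05],0,0.6],
    [[-0.03,0,-0.05],0,0.6],
    [[-0.05,0,-0.03],0,0.6],
    [[-0.05,0,0],0,0.6],
    [[0,0,0],0,0.6],
    [[0,0,0],0,0.6],
  ],
)

```text
time_s: 10.2
ee_pos: [0.4102, 0.3284, 0.2622]
tool_rot: [[0.988, -0.153, -0.0], [-0.153, -0.988, 0.0], [-0.0, -0.0, -1.0]]
force: [0.4, 0.4, -0.3]
gripper_width: 0.601
```

Run:
```python
from station import sensors,snapshot,outline_of
from h import *
s=sensors.read_state()
v=[.5837,.2240,-.1583];t,R=H(v); print(s['ee_pos'],R.T@(s['ee_pos']-t), s['force'])
p=snapshot('top');q=snapshot('scene')
import pickle; pickle.dump([q,p],open('ps2.pkl','wb'))
a=cv2.resize(p['frame'][170:260,140:250],(440,360),interpolation=cv2.INTER_CUBIC);b=cv2.resize(q['frame'][120:210,370:460],(360,360),interpolation=cv2.INTER_CUBIC)
cv2.imwrite('pics/n3.png',np.hstack([a,b])[...,::-1])
for o in(p,q):
  for d in outline_of('pin',o)+outline_of('grater',o): print(round(d['confidence'],2),d['box'])
print([proj(o,R@np.array([-67,75,60])/1000+t) for o in(p,q)])
```

```text
[0.41021633 0.32843591 0.26216724] [-0.18777779  0.0757822   0.26216724] [ 0.41738028  0.40777781 -0.26691836]
0.59 [186.1, 209.5, 15.6, 40.0]
0.55 [216.4, 270.8, 28.5, 9.4]
0.76 [162.9, 159.2, 41.1, 20.2]
0.6 [254.7, 266.7, 23.8, 17.8]
0.57 [219.6, 197.1, 38.5, 16.3]
0.48 [415.2, 168.7, 11.5, 27.7]
0.4 [384.2, 149.4, 10.3, 6.0]
0.95 [397.1, 155.8, 33.0, 37.8]
0.76 [453.6, 196.8, 24.0, 39.0]
0.7 [267.9, 261.3, 34.9, 49.0]
0.61 [353.4, 143.1, 24.0, 41.3]
[array([[185.56752204, 223.56719618]]), array([[414.43264579, 161.22509814]])]
```

View pics/n3.png

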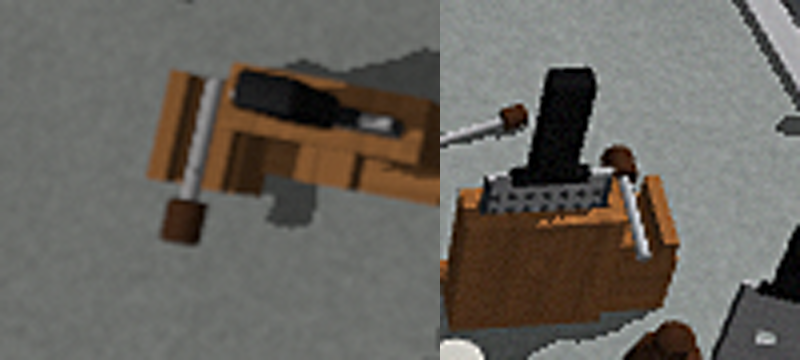

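The pin lies along the notch with its knob at top-half (184,222), about 51 mm before the notch middle, and the grater is still in the guard. Its handle top matches the upright model: scene (572,72) against a predicted (568,72). Now I go to the handle.

Emit:
send_rows(
  increments=[
    [[0,0,-0.012],0,0.65],
    [[0.04,0.02,0],0,0.65],
    [[0.04,0.02,0],0,0.65],
    [[0.04,0.02,0],0,0.65],
    [[0.04,0.016,0],0,0.65],
    [[0.028,0,0],0,0.65],
    [[0,0,0],0,0.65],
    [[0,0,0],0,0.65],
  ],
)

```text
time_s: 11.3
ee_pos: [0.586, 0.2234, 0.2741]
tool_rot: [[0.988, -0.157, -0.0], [-0.157, -0.988, 0.0], [-0.0, -0.0, -1.0]]
force: [-0.2, 0.7, -0.9]
gripper_width: 0.65
```

Run:
```python
from station import sensors,snapshot
from h import *
s=sensors.read_state()
v=[.5837,.2240,-.1583];t,R=H(v); print(R.T@(s['ee_pos']-t), s['force'])
q=snapshot('scene')
cv2.imwrite('pics/n4.png',cv2.resize(q['frame'][60:200,330:490],(640,560),interpolation=cv2.INTER_CUBIC)[...,::-1])
```

```text
[ 2.37185600e-03 -2.18433667e-04  2.74129275e-01] [-0.21639258  0.69944794 -0.93140435]
```

View pics/n4.png

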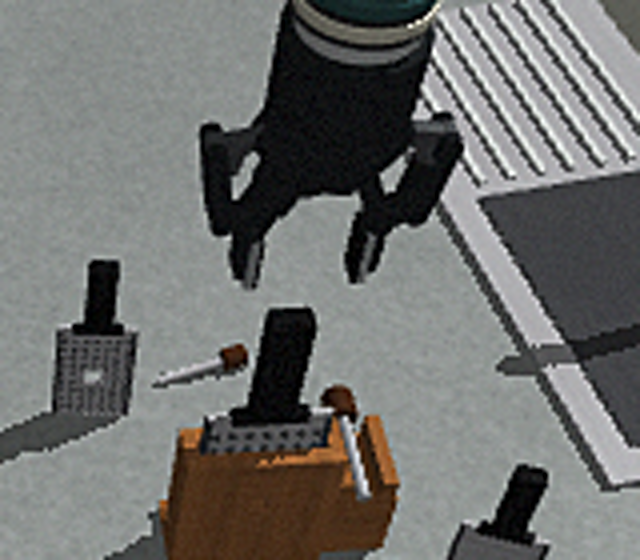

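The fingers straddle the handle: tips at (250,285) and (360,280), handle top at (290,310). Descend and grip.

Emit:
send_rows(
  increments=[
    [[-0.002,0,0.02],0,0.65],
    [[0,0,0.02],0,0.65],
    [[0,0,0.02],0,0.65],
    [[0,0,0.019],0,0.65],
    [[0,0,0],0,0.65],
    [[0,0,0],0,0.65],
  ],
)

```text
time_s: 11.95
ee_pos: [0.5825, 0.2249, 0.1952]
tool_rot: [[0.988, -0.154, -0.001], [-0.154, -0.988, 0.0], [-0.001, -0.0, -1.0]]
force: [0.3, 0.5, 1.5]
gripper_width: 0.65
```

Emit:
send_rows(
  increments=[
    [[0,0,0],0,0.4],
    [[0,0,0],0,0.3],
    [[0,0,0],0,0],
    [[0,0,0],0,0],
    [[0,0,0],0,0],
    [[0,0,0],0,0],
  ],
  grip_force=40,
)

```text
time_s: 12.55
ee_pos: [0.5844, 0.2248, 0.1963]
tool_rot: [[0.988, -0.156, 0.002], [-0.156, -0.988, 0.002], [0.002, -0.002, -1.0]]
force: [-0.6, 0.5, 5.7]
gripper_width: 0.322
```

Gripped (27.4 mm opening). Draw it straight up.

Emit:
send_rows(
  increments=[
    [[0,0,-0.01],0,0],
    [[0,0,-0.02],0,0],
    [[0,0,-0.025],0,0],
    [[0,0,-0.025],0,0],
    [[0,0,-0.025],0,0],
    [[0,0,-0.025],0,0],
    [[0,0,0],0,0],
    [[0,0,0],0,0],
  ],
)

```text
time_s: 13.35
ee_pos: [0.583, 0.2236, 0.3247]
tool_rot: [[0.988, -0.156, -0.001], [-0.156, -0.988, -0.0], [-0.0, 0.001, -1.0]]
force: [-0.2, 0.5, -2.9]
gripper_width: 0.323
```

Run:
```python
from station import sensors,snapshot
from h import *
s=sensors.read_state()
v=[.5837,.2240,-.1583];t,R=H(v); print(R.T@(s['ee_pos']-t), s['force'],s['gripper_width'],s['time_s'])
q=snapshot('scene');p=snapshot('top')
a=cv2.resize(q['frame'][40:200,340:480],(350,400));b=cv2.resize(p['frame'][110:270,110:290],(450,400))
cv2.imwrite('pics/n5.png',np.hstack([a,b])[...,::-1])
```

```text
[-0.00061876 -0.00054674  0.32465706] [-0.2410332   0.54925172 -2.87564684] 0.3232995621684149 13.35
```

View pics/n5.png

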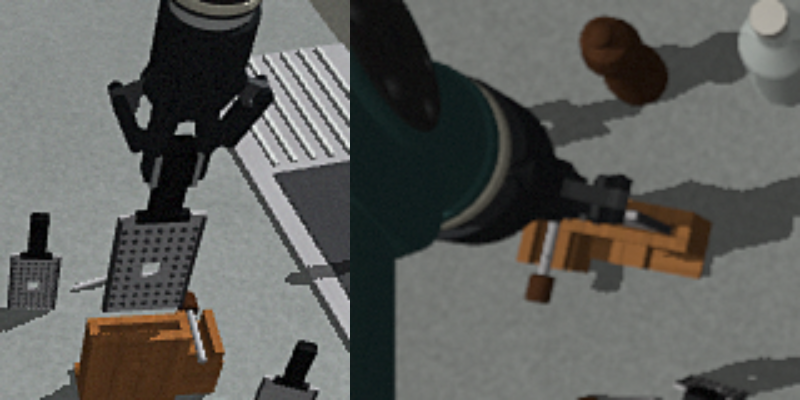

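The grater is clear, with its toe about 138 mm up, and the pin is undisturbed. Now I carry it behind the guard, lower the blade 40 mm below the guard's top, soften the grip and swing it over the back edge.

Emit:
send_rows(
  increments=[
    [[0.02,0,0],0,0],
    [[0.025,0,0],0,0],
    [[0,0,0],0,0],
    [[0,0,0],0,0],
    [[0,0,0.025],0,0],
    [[0,0,0.025],0,0],
    [[0,0,0.02],0,0],
    [[0,0,0],0,0],
  ],
)

```text
time_s: 14.25
ee_pos: [0.6239, 0.2167, 0.2507]
tool_rot: [[0.988, -0.155, -0.009], [-0.155, -0.988, -0.003], [-0.009, 0.004, -1.0]]
force: [-0.0, -0.2, -2.6]
gripper_width: 0.316
```

Emit:
send_rows(
  increments=[
    [[0,0,0],0,0],
    [[-0.015,0,0],0,0],
    [[-0.01,0,0],0,0],
    [[-0.015,0,0.001],0,0],
    [[-0.015,0,0.002],0,0],
    [[0,0,0],0,0],
  ],
  grip_force=20,
)

```text
time_s: 14.85
ee_pos: [0.5735, 0.2264, 0.2536]
tool_rot: [[0.988, -0.154, 0.003], [-0.154, -0.988, 0.001], [0.003, -0.002, -1.0]]
force: [1.3, -0.2, -0.7]
gripper_width: 0.317
```

Run:
```python
from station import sensors,snapshot
from h import *
s=sensors.read_state()
v=[.5837,.2240,-.1583];t,R=H(v); print(R.T@(s['ee_pos']-t), s['force'],R.T@s['force'],s['ft_torque'],s['gripper_width'],s['time_s'])
```

```text
[-0.01048928  0.00079047  0.25364867] [ 1.31366063 -0.18027305 -0.65426957] [ 1.32565372  0.02906601 -0.65426957] [ 0.00862415 -0.17583435  0.00508186] 0.3172916772398288 14.85
```

The pivot is working, at 1.3 N. Continue along the arc.

Emit:
send_rows(
  increments=[
    [[-0.009,0,0.004],0,0],
    [[-0.01,0,0.004],0,0],
    [[-0.012,0,0.006],0,0],
    [[-0.011,0,0.006],0,0],
    [[-0.01,0,0.007],0,0],
    [[-0.01,0,0.008],0,0],
    [[-0.012,0,0.011],0,0],
    [[0,0,0],0,0],
  ],
)

```text
time_s: 15.65
ee_pos: [0.4972, 0.2373, 0.204]
tool_rot: [[0.988, -0.154, -0.005], [-0.154, -0.988, -0.002], [-0.005, 0.002, -1.0]]
force: [0.7, -0.2, -0.7]
gripper_width: 0.321
```

Run:
```python
from station import sensors,snapshot
from h import *
s=sensors.read_state()
v=[.5837,.2240,-.1583];t,R=H(v); print(R.T@(s['ee_pos']-t), R.T@s['force'],s['ft_torque'],s['gripper_width'],s['time_s'])
q=snapshot('scene');p=snapshot('top')
a=cv2.resize(q['frame'][40:220,330:490],(400,450));b=cv2.resize(p['frame'][110:270,130:272],(400,450))
cv2.imwrite('pics/n6.png',np.hstack([a,b])[...,::-1])
```

```text
[-0.08756069 -0.00049833  0.20400586] [ 0.72402716 -0.06445536 -0.74308547] [ 0.16586918 -0.20915372  0.01691206] 0.3213508919990421 15.65
```

View pics/n6.png

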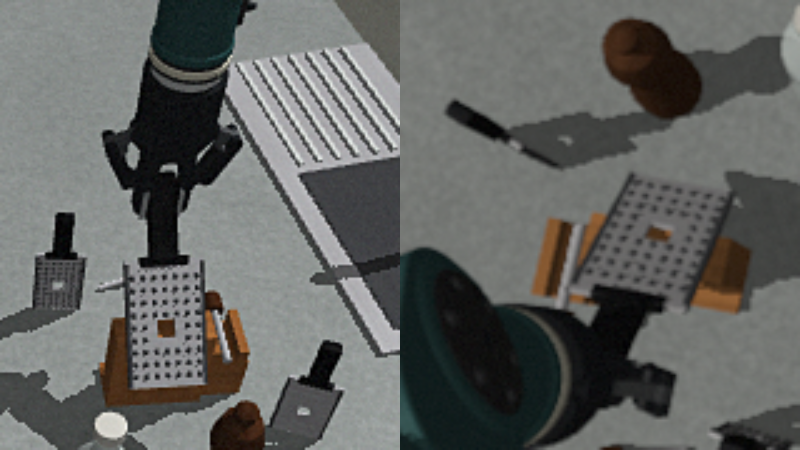

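The blade leans about 45° over the back edge, rough face up, and the pin is still parked. Tighten the grip and lift off.

Emit:
send_rows(
  increments=[
    [[0,0,0],0,0],
    [[0,0,0],0,0],
    [[0,0,0],0,0],
    [[0,0,-0.02],0,0],
    [[0,0,-0.03],0,0],
    [[0,0,-0.03],0,0],
    [[0,0,-0.03],0,0],
    [[0,0,0],0,0],
  ],
  grip_force=110,
)

```text
time_s: 16.55
ee_pos: [0.5031, 0.2382, 0.3203]
tool_rot: [[0.988, -0.157, 0.008], [-0.157, -0.988, 0.005], [0.007, -0.006, -1.0]]
force: [0.4, 0.7, -1.7]
gripper_width: 0.313
```

```bash
cat > g.py <<'E'
from station import sensors,snapshot,outline_of
from h import *
import sys
s=sensors.read_state(); P=s['ee_pos']-.002*s['tool_rot'][:,2]; ax=s['tool_rot']
q=snapshot('scene');p=snapshot('top')
yaw=np.arctan2(ax[1,0],ax[0,0])
B=np.array([[a,b,c] for a in(-.0025,.0025) for b in(-.04,.04) for c in(0,.13)]);Hn=np.array([[a,b,c] for a in(-.009,.009) for b in(-.014,.014) for c in(.128,.216)])
def pose(v): # lean, grip z along grater, grip x
    c,n=np.cos(v[0]),np.sin(v[0]); R=Rz(yaw)@np.array([[c,0,-n],[0,1,0],[n,0,c]])
    return R,P-R@np.array([0,0,v[1]])
ms=[]
for o in(q,p):
    e=pose([.8,.188]); c=proj(o,e[1]+e[0]@[0,0,.07])[0]
    D=[d for d in outline_of('grater',o) if np.hypot(*(np.array(d['box'][:2])-c))<35]
    print(c.round(),[(round(d['confidence'],2),np.round(d['box'])) for d in D])
    ms.append(max(D,key=lambda d:d['region'].sum())['region'].astype(np.float32) if D else None)
def cost(v):
    R,t=pose(v); return sum(np.abs(mask(o,[B@R.T+t])*(1)-m)[(mask(o,[Hn@R.T+t])<.5)].sum() for o,m in zip((q,p),ms) if m is not None)
r=minimize(cost,[.8,.188],method='Nelder-Mead',options=dict(initial_simplex=[[.6,.188],[.95,.185],[.8,.2]]))
R,t=pose(r.x); print('lean,grip',r.x,r.fun,'toe',t,'tcp',s['ee_pos'],'yaw',yaw,'f',s['force'],'w',s['gripper_width'],'t',s['time_s'])
print('dist to bowl axis',np.hypot(*(t[:2]-[.5639,-.2183])))
cv2.imwrite(sys.argv[1],np.hstack([q['frame'][40:400,150:500],p['frame'][60:420-60,120:520]] if 0 else [q['frame'][20:320,150:500],p['frame'][60:360,120:520]])[...,::-1])
E
python3 g.py pics/n7.png
```

```text
[404. 134.] [(0.84, array([405., 120.,  37.,  98.]))]
[203. 190.] [(0.64, array([205., 200.,  69.,  78.]))]
lean,grip [0.82801224 0.19162408] 360.1875 toe [0.64248197 0.21609097 0.19269167] tcp [0.50308989 0.2381972  0.32029502] yaw -0.1571987787923676 f [ 0.40629123  0.67085828 -1.68678412] w 0.31304541750793563 t 16.55
dist to bowl axis 0.4414415448653559
```

Lean 47° and holding. Carry it to the bowl at this height.

Emit:
send_rows(
  increments=[
    [[0,0.015,0],0,0],
    [[0,0.03,0],0,0],
    [[0,0.035,0],0,0],
    [[0,0.035,0],0,0],
    [[0,0.035,0],0,0],
    [[0,0.035,0],0,0],
    [[0,0.035,0],0,0],
    [[0,0.035,0],0,0],
  ],
)

```text
time_s: 17.55
ee_pos: [0.4587, -0.0172, 0.3148]
tool_rot: [[0.988, -0.157, -0.003], [-0.157, -0.988, -0.001], [-0.003, 0.001, -1.0]]
force: [1.1, 0.1, -1.8]
gripper_width: 0.31
```

Emit:
send_rows(
  increments=[
    [[-0.002,0.035,0],0,0],
    [[-0.002,0.035,0],0,0],
    [[-0.002,0.035,0],0,0],
    [[-0.002,0.035,0],0,0],
    [[-0.002,0.03,0],0,0],
    [[0,0.016,0],0,0],
    [[0,0,0],0,0],
    [[0,0,0],0,0],
  ],
)

```text
time_s: 18.35
ee_pos: [0.4207, -0.1967, 0.3151]
tool_rot: [[0.988, -0.157, -0.002], [-0.157, -0.988, 0.001], [-0.002, -0.001, -1.0]]
force: [-0.6, -1.0, -2.5]
gripper_width: 0.311
```

```bash
python3 g.py pics/n8.png
```

```text
[212. 142.] [(0.88, array([212., 129.,  41.,  99.]))]
[452. 245.] [(0.73, array([456., 254.,  57.,  84.]))]
lean,grip [0.83141136 0.19000095] 306.1875 toe [ 0.55932366 -0.21881384  0.18907363] tcp [ 0.42067625 -0.19674308  0.31510267] yaw -0.15785383764977606 f [-0.55902149 -1.0398777  -2.47778509] w 0.3113699085652264 t 18.35
dist to bowl axis 0.004605098809511409
```

Emit:
send_rows(
  increments=[
    [[0,0,0.015],0,0],
    [[0,0,0.02],0,0],
    [[0,0,0.02],0,0],
    [[0,0,0.005],0,0],
    [[0,0,0],0,0],
    [[0,0,0],0,0],
    [[0,0,0],0,0],
    [[0,0,0],0,0],
  ],
)

```text
time_s: 19.35
ee_pos: [0.4224, -0.197, 0.2567]
tool_rot: [[0.988, -0.156, 0.002], [-0.156, -0.988, -0.0], [0.002, 0.0, -1.0]]
force: [0.0, 0.2, -2.1]
gripper_width: 0.311
```

```bash
python3 g.py pics/n9.png
```

```text
[217. 160.] [(0.62, array([217., 147.,  38.,  93.]))]
[441. 242.] [(0.93, array([444., 251.,  52.,  76.]))]
lean,grip [0.83631396 0.18999135] 289.25 toe [ 0.56169327 -0.21899749  0.13137293] tcp [ 0.42241121 -0.19703061  0.25670572] yaw -0.15642882377786693 f [ 0.02699174  0.19009926 -2.14357274] w 0.31132902171610166 t 19.35
dist to bowl axis 0.0023143382981482925
```

View pics/n9.png

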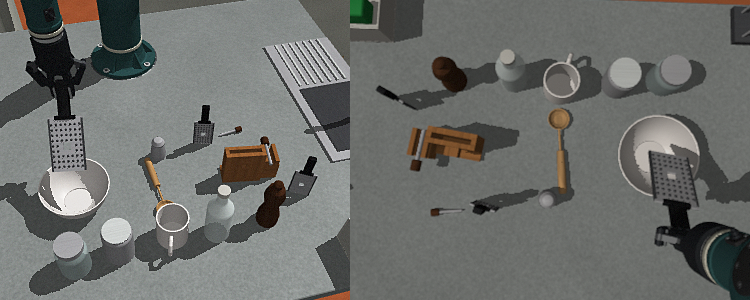

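The picture shows the grater's toe over the bowl centre, about 56 mm above the rim, leaning 48° with the rough face up. The pin lies in the notch at top-half (415,150), and the other things are where they were. I hand it in.

```bash
python3 -c "
from station import job; print(job.job_done())"
```

```text
the job is handed in; nothing more can be done
None
```

The job is handed in, and no verdict was reported. I drew the keeper pin out, parked it in the notch, lifted the grater clear and am holding it over the bowl.

The interface can't tilt the tool. So I leaned the grater by pressing its blade against the guard's back top edge at a 20 N grip, letting it pivot in the fingers, and then tightening to 110 N.

**Last checks, at 19.35 s of 67 s:**
- **Grater:** the toe is about 2 mm from the bowl's centre line and about 56 mm above the rim. It leans about 48° with the rough face up. The lean read 0.828, 0.831 and then 0.836 rad over three checks, a drift that I put down to measurement noise. The only force on the tool was about 2 N downward, which is the grater's own weight.
- **Pin:** it lies along the notch with the knob about 51 mm before the middle, estimated from a picture. The last picture still shows it there.
- **Bowl and other things:** by eye they are where they started. I did not re-measure their positions.

No check failed. One small disagreement was that the pin's knob sat about 4 to 6 mm farther forward than the fingers' position suggested; I allowed for it when parking.

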